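# Clip a cover plate into the marking machine's shuttle and run it in

## Robot

A 7-joint arm with a two-finger parallel gripper is mounted at the origin on the work surface. World frame = base frame: x ahead of the robot, y to its left, z up, the work surface at z = 0. Lengths are in m, angles in rad, forces in N, time in s.
With the tool pointing down it reaches from about 0.425 to 0.825 m from the base axis. Payload 3.6 kg.
Tool frame: the origin (TCP) lies at the very end of the fingers, on their centre line; the grasp point (between the pads) lies 19 mm behind it; z points along the fingers, y is the direction in which the jaws open and shut (so a half turn about z gives the same grasp; the last joint's range is limited). The gripper opens to 85 mm and grips with 20 to 120 N. Pads are 22 mm wide; open, the fingers measure 114 mm over their backs; the gripper's body (76 mm by 85 mm) begins 54 mm behind the grasp point. The pads swing forward as they close: fully open they stand 13 mm farther back than shut.
Start: joints at [1.296, 0.615, -0.013, 1.423, 0.008, 1.103, -0.04], TCP at [0.16, -0.63, 0.231] pointing down, gripper open.
Joint ranges: [-3.12, 3.12], [-0.3, 2.06], [-1.34, 1.32], [0.26, 2.42], [-1.36, 4.5], [0.01, 1.98], [-2.84, 2.84]. Speed limits (rad/s): [2.79, 2.79, 3.14, 3.14, 3.14, 3.14, 3.14].

## Interface

Orientations are given as a unit quaternion [x, y, z, w].
In Python, from station import manip gives the robot as it stands.
- The arm moves only by the shell command python3 -m pendant 'ROWS' [FORCE]. ROWS is JSON, a list of rows, each a list of 7 numbers: the shift along the tool's x, y, z in cm, then the turn, a rotation vector about the tool's x, y, z in degrees, then the closure in counts, from 0 (fully open) to 255 (shut). A call has 1 to 20 rows; each row shifts and turns the commanded pose from where the row before left it, along the tool's axes as they then stand; what a row does not reach is not made up. A row lasts 1/10 s, in which the tool goes at most 50 mm and 8.59 degrees, less where a joint would pass 70% of its speed; a pose out of reach is approached as far as the arm can. A call is refused whole if a number of a shift passes 5 or a number of a turn 8.59, either way. A call with a gripper value outside its range is refused whole. The fingers move at their own pace and stop on an object; FORCE is the grip in N (left out, the last holds). Time passes only in rows, so rows that do not move let the fingers close. It gives the time, the measured TCP pose, the force and the opening at its end, in the units of the state.
- manip.get_obs(): the state, without advancing time (a new reading comes with each control period).
- manip.grab_frame(name): name is "scene" or "side" or "wrist"; returns a dict with "frame" (400x640x3 uint8, red, green, blue), "mtx" (3x3 intrinsics, pixels), "k1" (the pictures are not rectified: a ray, as slopes to the right and down, at radius r is drawn at 1 + k1 r^2 times it, then the intrinsics apply), "rvec" (rotation vector, rad) and "tvec" (3), from world to camera coordinates, as OpenCV has them. Camera axes: x right, y down, z forward; pixel columns grow to the right and rows downward; lengths in m; the calibration is good to about 2 mm. A picture is of the moment at which its call begins. There is no depth.
- manip.sign_off(): hands the job in, once; it reports no verdict.
The state is a dict: "time_s": time; "q": joint angles; "joint_velocities": joint speeds; "tau": joint torques, N m; "position": TCP position; "tcp_rot": TCP orientation; "ft_force": force on the tool from outside, world axes, zero at the start; "torque": the same for the moment, N m; "width": opening from 0.0 (shut) to 1.0 (fully open).
Only numpy, scipy, OpenCV 4.12 (cv2) and the standard library are available. Lean on these libraries where they do the work, as an engineer would, in place of code of your own. Each camera call takes 0.05 s, during which the arm holds its last target. There are 200 camera calls.

## Task

The copper cover plate lying on the granite surface plate is to be marked. Slide it out over the granite's front edge (facing the robot) until about a quarter of its length overhangs and it can be gripped there, then carry it over, lay its leading end in the open mouth of the marking machine's shuttle nest and let go. Now push it fully home to the end stop, so that both sprung clips ride up over it and snap down into its side slots, push the loaded shuttle all the way in under the marking head, and leave the loose things on the bench where they are.

Things in the scene. Friction and masses are not known exactly. Their poses are not given: they have to be found in the camera images.
- cover: the workpiece: rigid copper-coloured plate 140 mm long (x), 62 wide (y), 5 thick, 0.11 to 0.18 kg, flat and alone on the granite, x within 0.4 rad of world x; same turned end for end. Top: two dark discs in steel rings. In mid-length each long side has an open slot, 15 mm long (x), 14 deep (y), for the clips; elsewhere straight. Origin: centre of underside, z up
- granite: fixed grey granite block, 200 x 200 mm, polished top 50 mm above its origin (centre of its underside, on the bench). Its front edge, facing the robot, is the line x = -100 mm in its frame, along its y; nothing stands close before it. Turned up to 0.15 rad
- nest_home (a point): on the shuttle's bed, at its top face (55 mm above the bench): where the centre of the cover's underside lies when home. x: the way the cover is pushed in (away from the robot), y left, z up. The dark bed is 110 mm wide (y), from x = -100 (open front edge) to +80 mm. The end stop's face is at x = +70.5, so the cover stops with its centre at about x = 0
- nest_mouth (a point): middle of the bed's open front edge, at the bed's top face, 100 mm before nest_home; same axes. Aluminium guides 10 mm high stand 66 mm apart from 59 mm past it on, and flare out to 77 mm apart at 4 mm past it. A cover whose leading end lies 80 to 90 mm past this edge is just short of the clips and rests steadily, its other end hanging free in front
- shuttle_knob (a point): top centre of the red upright knob, 25 mm across, on a 12 mm rod at the shuttle's left flank; 115 mm to the left of nest_home and 10 mm nearer the robot. This point is 82 mm above the bench; the knob reaches down to 40 mm. Axes as nest_home
- shuttle (a joint): shuttle travel: 0 = out at the left (loading), 0.200 m = fully in under the marking head, at its stop. It slides along -y of nest_home with about 5 N of friction and stays where it is left. Starts between 0 and 0.04
- clip_left (a joint): sprung steel clip hinged behind the nest; 0 rad = down. Its foot, 8 mm wide, is 26 mm left of the nest's centre line, 1 mm over the bed; its yellow toe slopes up 33 degrees towards the mouth, from x = +2 to -11 mm of nest_home. The cover's leading edge lifts it (0.06 rad; both take a push of about 8 N); it drops to 0 into the slot when the cover is home
- clip_right (a joint): the same clip on the right
- marker: fixed marking machine carrying the shuttle: grey base 200 mm deep (x), 480 wide (y), 20 thick. Origin: centre of the base's underside. Its blue head (underside 130 mm above the bench, stylus down to 86) hangs at y = -110 to -10 mm over the shuttle's inner position; a 0.5 m column stands at y = -165 to -235 mm
- screwdriver: bystander: orange-handled screwdriver, 170 mm, lying in front, between granite and marking machine; leave it
- portafilter: bystander: steel portafilter with a black handle, 200 mm, lying on the bench behind the marking machine; leave it
- gauge: bystander: pressure gauge, 52 mm across, lying face up in front of the marking machine; leave it
- tamper: bystander: steel coffee tamper, 88 mm tall, standing far left or far right; leave it
- caliper: bystander: caliper, 190 mm, lying behind the granite; leave it
- jug: bystander: steel jug, 84 mm across and 90 mm tall, standing at the far side from the tamper; leave it

How it is judged:
By the outcome, as a careful person would: the job done as asked, in the order asked, and still so for the second after the job is handed in, with the robot touching nothing.
It also fails if it takes over 66 s, if anything falls off the work surface, if the arm or the gripper's body presses on something with over 40 N, if the wrist force passes 120 N, or if a joint passes its speed limit or range.

## Working session

There is one attempt and no reset: what is moved stays moved. The work goes in short steps, Python scripts to look and compute and a shell command to move; the robot and the scene stay as the last step left them, time stands still between calls to the robot, and variables do not carry over. Pictures are saved under pics/ and viewed, about 8 in all and at most 12, crops included, and the job is handed in when it is done.

```bash
ls; mkdir -p pics; cat > h.py <<'E'
import numpy as np, cv2
from scipy.spatial.transform import Rotation as R
from station import manip
def grab(n,save=None):
    f=manip.grab_frame(n)
    if save: cv2.imwrite('pics/'+save,f['frame'][:,:,::-1])
    return f
def ray(f,uv):
    K=np.array(f['mtx']);uv=np.atleast_2d(np.array(uv,float))
    d=np.c_[(uv[:,0]-K[0,2])/K[0,0],(uv[:,1]-K[1,2])/K[1,1]]
    s=d.copy()
    for _ in range(20): s=d/(1+f['k1']*(s**2).sum(1,keepdims=True))
    M=cv2.Rodrigues(np.array(f['rvec'],float))[0];t=np.array(f['tvec']).ravel()
    return -M.T@t, np.c_[s,np.ones(len(s))]@M
def onz(f,uv,z):
    c,d=ray(f,uv); return c+d*((z-c[2])/d[:,2])[:,None]
def proj(f,P):
    P=np.atleast_2d(P);M=cv2.Rodrigues(np.array(f['rvec'],float))[0]
    c=P@M.T+np.array(f['tvec']).ravel();s=c[:,:2]/c[:,2:]
    s=s*(1+f['k1']*(s**2).sum(1,keepdims=True));K=np.array(f['mtx'])
    return np.c_[s[:,0]*K[0,0]+K[0,2],s[:,1]*K[1,1]+K[1,2]]
def mask(f,lo,hi):
    return cv2.inRange(cv2.cvtColor(f['frame'],cv2.COLOR_RGB2HSV),lo,hi)
E
python3 - <<'E'
from h import *
for n in('scene','side'):
    f=grab(n,n+'0.png');c,d=ray(f,[[320,200]]);print(n,c,d,f['k1'])
o=manip.get_obs();print({k:np.round(v,3) for k,v in o.items()})
print(R.from_quat(o['tcp_rot']).as_matrix().round(3))
a=cv2.imread('pics/scene0.png');b=cv2.imread('pics/side0.png')
E
```

```text
pics
scene [ 1.18775432 -0.68679239  1.02026381] [[-0.45181096  0.53640768 -0.71311755]] 0.009488496867564833
side [ 0.39047922 -0.82018675  1.17776822] [[ 0.15544099  0.61312029 -0.77465268]] -0.06870928601764721
{'time_s': np.float64(0.1), 'q': array([ 1.296,  0.616, -0.013,  1.425,  0.008,  1.103, -0.04 ]), 'joint_velocities': array([ 0.   , -0.002, -0.   , -0.005, -0.002,  0.001, -0.001]), 'tau': array([ 1.0000e-03, -4.7038e+01,  2.6100e-01, -1.7157e+01,  1.0000e-02,
        6.0000e-03, -0.0000e+00]), 'position': array([ 0.16 , -0.629,  0.23 ]), 'tcp_rot': array([ 0.992,  0.124, -0.   , -0.001]), 'ft_force': array([0.416, 0.678, 0.526]), 'torque': array([ 0.044, -0.01 ,  0.077]), 'width': np.float64(0.999)}
[[ 0.969  0.246 -0.001]
 [ 0.246 -0.969  0.002]
 [-0.    -0.002 -1.   ]]
```

View pics/scene0.png

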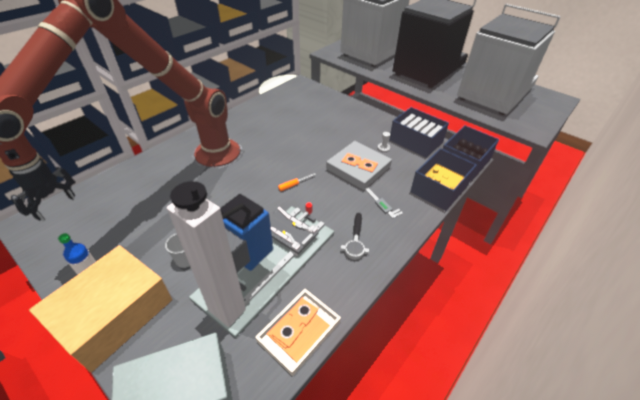

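View pics/side0.png

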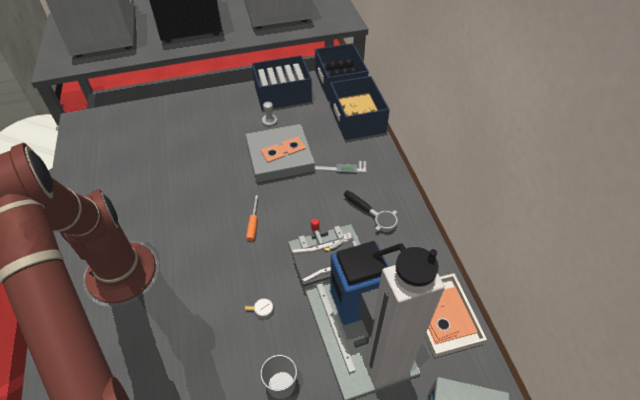

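Scene: granite with cover at about (360,163), knob (308,208), column (205,260). Side: cover (283,149), knob (315,224), bed about (325,250). Measuring with masks, plus an enlarged crop.

```bash
cat > m0.py <<'E'
from h import *
def comps(m,roi):
    x0,y0,x1,y1=roi;z=np.zeros_like(m);z[y0:y1,x0:x1]=m[y0:y1,x0:x1];return z
S={}
for n,roi,kr in(('scene',(330,145,390,185),(295,195,320,220)),('side',(250,125,315,170),(305,215,325,235))):
    f=grab(n)
    m=comps(mask(f,(5,80,120),(20,255,255)),roi)
    pts=cv2.findNonZero(m);r=cv2.minAreaRect(pts);b=cv2.boxPoints(r)
    P=onz(f,b,.055);print(n,'cover',P[:,:2].mean(0).round(4),[np.linalg.norm(P[i]-P[i-1]).round(4) for i in range(4)])
    e=[P[1]-P[0],P[2]-P[1]];l=max(e,key=np.linalg.norm);print(' ang',np.degrees(np.arctan2(l[1],l[0])).round(1))
    k=comps(mask(f,(0,150,80),(4,255,255))|mask(f,(174,150,80),(180,255,255)),kr)
    kp=cv2.findNonZero(k).reshape(-1,2);print(' knob px',kp.min(0),kp.max(0),len(kp));S[n]=(f,kp.mean(0))
A=[];B=[]
for f,p in S.values():
    c,d=ray(f,p);d=d[0]/np.linalg.norm(d[0]);M=np.eye(3)-np.outer(d,d);A.append(M);B.append(M@c)
print('knob centre (body z~.061)',np.linalg.solve(sum(A),sum(B)).round(4))
a=cv2.imread('pics/side0.png');b=cv2.imread('pics/scene0.png')
def z(i,x,y,w,h):return cv2.resize(i[y:y+h,x:x+w],(400,300),interpolation=cv2.INTER_CUBIC)
cv2.imwrite('pics/z1.png',np.vstack([np.hstack([z(a,230,115,100,75),z(b,320,130,100,75)]),np.hstack([z(a,270,215,120,90),z(b,240,180,120,90)])]))
E
python3 m0.py
```

```text
scene cover [0.5506 0.3162] [np.float64(0.1471), np.float64(0.0689), np.float64(0.1521), np.float64(0.0658)]
 ang 12.3
 knob px [306 203] [311 212] 42
side cover [0.5512 0.3163] [np.float64(0.0667), np.float64(0.1523), np.float64(0.0692), np.float64(0.148)]
 ang 13.0
 knob px [311 219] [318 230] 74
knob centre (body z~.061) [ 0.5758 -0.0244  0.0675]
```

View pics/z1.png

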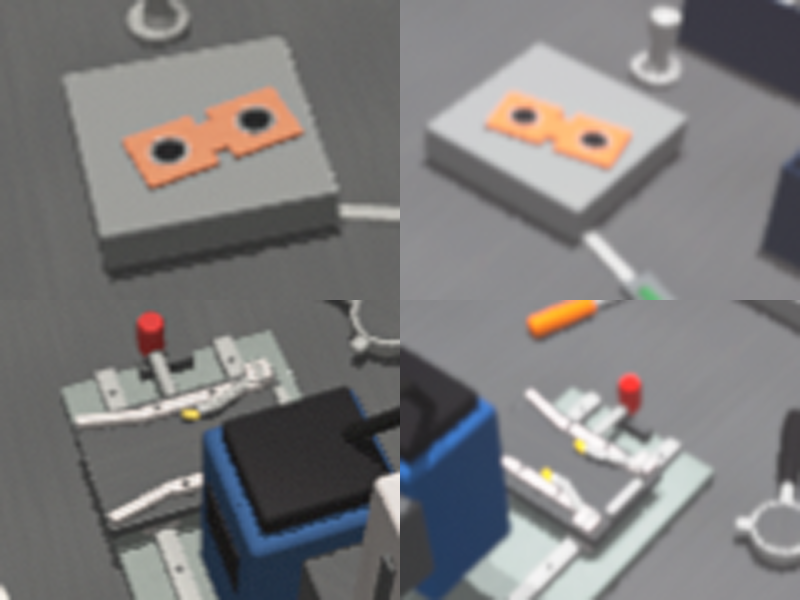

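The crops show the granite corners, the left end of the base, the shuttle bed (loading side) with guides flared towards the robot, and yellow clip toes. Casting the corner pixels.

```bash
python3 - <<'E'
from h import *
fs=grab('side');fc=grab('scene')
for f,g,b in((fs,[[246.25,133.75],[301.25,124.5],[314.5,163.25],[255.75,174.25]],[[288.6,242],[351,224.6]]),
           (fc,[[355,140.75],[391.75,160],[365,182.5],[326.75,162]],[[291,207],[334.5,231]])):
    P=onz(f,g,.05)[:,:2];print(P.round(4).tolist(),P.mean(0).round(4))
    for i in range(4):
        e=P[i]-P[i-1];print('  ',np.linalg.norm(e).round(4),np.degrees(np.arctan2(e[1],e[0])).round(1))
    Q=onz(f,b,.02)[:,:2];e=Q[1]-Q[0];print('base',Q.round(4).tolist(),np.linalg.norm(e),np.degrees(np.arctan2(e[1],e[0])))
# bed corners side: front-left guide tip etc
z=lambda u,v:(270+u/3.333,215+v/3.333)
print('guide mouth ends z.065',onz(fs,[z(77,118),z(112,218)],.065).round(4)[:,:2])
print('toes z.06',onz(fs,[z(190,113)],.063).round(4), onz(fc,[(240+180/3.333,180+147/3.333),(240+147/3.333,180+174/3.333)],.063).round(4))
E
```

```text
[[0.4424, 0.4273], [0.6392, 0.4244], [0.6384, 0.228], [0.443, 0.2291]] [0.5407 0.3272]
   0.1983 90.2
   0.1968 -0.9
   0.1964 -90.2
   0.1954 179.7
base [[0.4933, -0.035], [0.6894, -0.0207]] 0.19669328014005422 4.152837488960905
[[0.4446, 0.4286], [0.6422, 0.425], [0.6411, 0.2349], [0.4476, 0.2296]] [0.5439 0.3295]
   0.199 90.9
   0.1976 -1.0
   0.1902 -90.3
   0.1936 -178.4
base [[0.4972, -0.0356], [0.6939, -0.0162]] 0.197643723748825 5.631635658467008
guide mouth ends z.065 [[ 0.4955 -0.0963]
 [ 0.502  -0.1964]]
toes z.06 [[ 0.5888 -0.1142  0.063 ]] [[ 0.5914 -0.1147  0.063 ]
 [ 0.5916 -0.1629  0.063 ]]
```

```bash
python3 -m pendant '[[3.5,-3.5,0,0,0,0,0],[3.5,-3.5,0,0,0,0,0],[3.5,-3.5,0,0,0,0,0],[3.5,-3.5,0,0,0,0,0],[3.5,-3.5,0,0,0,0,0],[3.5,-3.5,0,0,0,0,0],[3.5,-3.5,0,0,0,0,0],[3.5,-3.5,0,0,0,0,0],[3.5,-3.5,0,0,0,0,0],[3.5,-3.5,0,0,0,0,0],[3.5,-3.5,0,0,0,0,0],[0,0,0,0,0,0,0]]' 20; cat > st.py <<'E'
from h import *
o=manip.get_obs();M=R.from_quat(o['tcp_rot']).as_matrix()
print('t',round(float(o['time_s']),2),'p',np.round(o['position'],4),'x',M[:,0].round(3),'z',M[:,2].round(3),'F',np.round(o['ft_force'],1),'w',round(float(o['width']),3),'q',np.round(o['q'],2))
E
python3 st.py
```

```text
time_s: 1.5
position: [0.4425, -0.1538, 0.2318]
tcp_rot: [0.991, 0.131, 0.002, -0.002]
ft_force: [-0.2, -0.7, 0.4]
width: 1.001
t 1.5 p [ 0.4425 -0.1538  0.2318] x [0.965 0.261 0.005] z [ 0.004  0.004 -1.   ] F [-0.2 -0.7  0.4] w 1.001 q [ 0.39  0.34 -0.13  1.93  0.05  0.88 -1.07]
```

```bash
python3 -c "
from h import *
grab('wrist','w_nest0.png')"
python3 -m pendant '[[2.4,-3.9,0,0,0,0,0],[2.4,-3.9,0,0,0,0,0],[2.4,-3.9,0,0,0,0,0],[2.4,-3.9,0,0,0,0,0],[2.4,-3.9,0,0,0,0,0],[2.4,-3.9,0,0,0,0,0],[2.4,-3.9,0,0,0,0,0],[2.4,-3.9,0,0,0,0,0],[2.4,-3.9,0,0,0,0,0],[2.4,-3.9,0,0,0,0,0],[2.4,-3.9,0,0,0,0,0],[0,0,0,0,0,0,0],[0,0,0,0,0,0,0]]'; python3 st.py; python3 - <<'E'
from h import *
f=grab('wrist','w1.png')
c,d=ray(f,[[320,200]]);print(c,d)
m=mask(f,(5,80,100),(20,255,255));cs=cv2.findContours(m,0,2)[0];c=max(cs,key=cv2.contourArea)
b=cv2.boxPoints(cv2.minAreaRect(c));P=onz(f,b,.055);print(b.round(0).tolist(),P.round(4).tolist(),P.mean(0))
a=cv2.imread('pics/w_nest0.png');
cv2.imwrite('pics/w1b.png',np.vstack([cv2.resize(cv2.imread('pics/w1.png'),(480,300)),cv2.resize(a,(480,300))]))
E
```

```text
time_s: 2.85
position: [0.5889, 0.3181, 0.2303]
tcp_rot: [0.992, 0.124, -0.001, 0.001]
ft_force: [0.5, -0.4, -0.3]
width: 1.0
t 2.85 p [0.5889 0.3181 0.2303] x [ 0.969  0.246 -0.001] z [-0.001 -0.002 -1.   ] F [ 0.5 -0.4 -0.3] w 1.0 q [-0.43  0.65 -0.18  1.36  0.12  1.14 -1.95]
[0.66835307 0.33885906 0.37273625] [[-0.31853864 -0.0874789  -0.94392077]]
[[282.0, 145.0], [340.0, 145.0], [340.0, 262.0], [282.0, 262.0]] [[0.611, 0.3637, 0.055], [0.6261, 0.3041, 0.055], [0.49, 0.2662, 0.055], [0.4728, 0.3343, 0.055]] [0.54998268 0.31710507 0.055     ]
```

View pics/w1b.png

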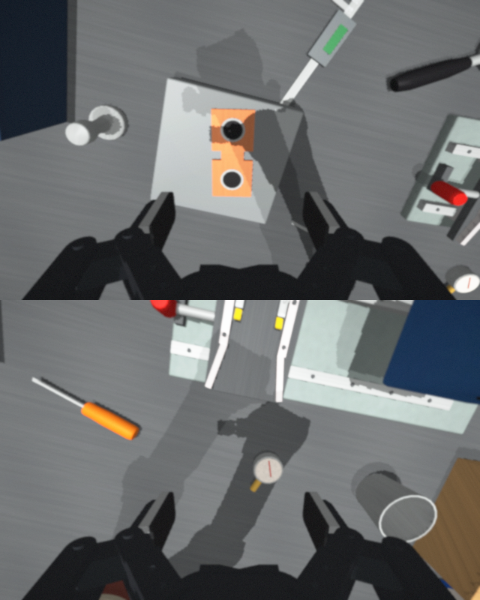

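Top view shows cover at (232,155) aligned with the tool; second shows the nest with yellow toes at (238,314)/(279,323) in the stack. Descend around the cover's rear half and find granite by touch.

```bash
python3 -m pendant '[[0.2,-0.8,4,0,0,0,20],[0,0,4,0,0,0,39],[0,0,4,0,0,0,39],[0,0,4,0,0,0,39],[0,0,1,0,0,0,39],[0,0,0,0,0,0,39],[0,0,0,0,0,0,39]]'; python3 st.py
python3 - <<'E'
from h import *
f=grab('side');p=proj(f,[[.589,.326,.06]])[0].astype(int)
cv2.imwrite('pics/s2.png',cv2.resize(f['frame'][p[1]-60:p[1]+40,p[0]-70:p[0]+60,::-1],None,fx=5,fy=5,interpolation=cv2.INTER_CUBIC))
E
```

```text
time_s: 3.6
position: [0.5904, 0.3268, 0.0637]
tcp_rot: [0.992, 0.123, 0.002, -0.001]
ft_force: [0.3, 0.8, 0.1]
width: 0.845
t 3.6 p [0.5904 0.3268 0.0637] x [0.97  0.245 0.004] z [ 0.004  0.002 -1.   ] F [0.3 0.8 0.1] w 0.845 q [-0.45  0.83 -0.16  1.51  0.16  0.81 -1.99]
```

View pics/s2.png

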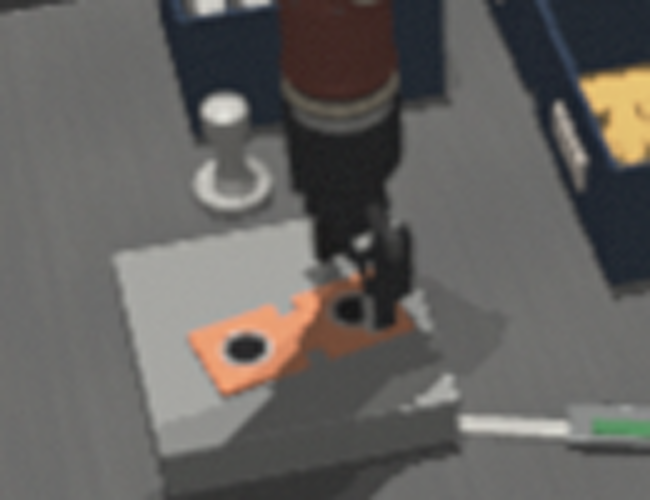

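The gripper straddles the rear disc (350,310 in the crop). Probing down.

```bash
python3 -m pendant '[[0,0,0.5,0,0,0,39],[0,0,0.5,0,0,0,39],[0,0,0.2,0,0,0,39],[0,0,0,0,0,0,39]]';python3 -m pendant '[[0,0,0.2,0,0,0,39],[0,0,0,0,0,0,39]]'; python3 -m pendant '[[0,0,0.2,0,0,0,39],[0,0,0,0,0,0,39]]'
```

```text
time_s: 4.05
position: [0.5883, 0.3269, 0.049]
tcp_rot: [0.992, 0.124, -0.0, 0.0]
ft_force: [-0.2, -0.2, -1.2]
width: 0.852
time_s: 4.25
position: [0.5885, 0.327, 0.0471]
tcp_rot: [0.992, 0.124, -0.0, 0.0]
ft_force: [0.3, -0.0, -0.4]
width: 0.85
time_s: 4.45
position: [0.5884, 0.327, 0.0451]
tcp_rot: [0.992, 0.124, -0.0, 0.0]
ft_force: [-1.0, 0.1, -0.2]
width: 0.848
```

```bash
python3 -m pendant '[[0,0,0.2,0,0,0,39],[0,0,0,0,0,0,39]]';python3 -m pendant '[[0,0,0.15,0,0,0,39],[0,0,0,0,0,0,39]]'; python3 -m pendant '[[0,0,0.15,0,0,0,39],[0,0,0,0,0,0,39]]'
```

```text
time_s: 4.65
position: [0.5884, 0.3269, 0.0431]
tcp_rot: [0.992, 0.124, -0.0, 0.0]
ft_force: [0.3, 0.2, -0.4]
width: 0.849
time_s: 4.85
position: [0.5887, 0.3271, 0.0419]
tcp_rot: [0.992, 0.124, 0.0, -0.0]
ft_force: [0.6, 0.1, 0.5]
width: 0.848
time_s: 5.05
position: [0.5887, 0.3271, 0.0418]
tcp_rot: [0.992, 0.124, 0.0, -0.0]
ft_force: [-2.2, -0.1, 6.1]
width: 0.851
```

```bash
python3 -m pendant '[[0,0,-0.5,0,0,0,39],[0,0,0,0,0,0,120],[0,0,0,0,0,0,120],[0,0,0,0,0,0,120],[0,0,0,0,0,0,120]]' 20; python3 st.py
```

```text
time_s: 5.55
position: [0.5891, 0.3275, 0.0462]
tcp_rot: [0.992, 0.124, 0.001, -0.0]
ft_force: [-0.3, -0.6, 5.5]
width: 0.717
t 5.55 p [0.5891 0.3275 0.0462] x [0.969 0.246 0.002] z [ 0.001  0.001 -1.   ] F [-0.3 -0.6  5.5] w 0.717 q [-0.46  0.85 -0.15  1.52  0.16  0.78 -2.  ]
```

```bash
python3 -m pendant '[[0,0,-0.05,0,0,0,120],[-0.4,0,0,0,0,2.8,120],[-0.4,0,0,0,0,2.8,120],[-0.4,0,0,0,0,2.8,120],[-0.4,0,0,0,0,2.8,120],[-0.4,0,0,0,0,2.8,120],[-1,0,0,0,0,0,120],[-1,0,0,0,0,0,120],[-1,0,0,0,0,0,120],[-1,0,0,0,0,0,120],[-1,0,0,0,0,0,120],[-0.3,0,0,0,0,0,120],[0,0,0,0,0,0,120]]'; python3 st.py
python3 - <<'E'
from h import *
f=grab('side');p=proj(f,[[.5,.32,.06]])[0].astype(int)
cv2.imwrite('pics/s3.png',cv2.resize(f['frame'][p[1]-50:p[1]+50,p[0]-65:p[0]+65,::-1],None,fx=5,fy=5,interpolation=cv2.INTER_CUBIC))
E
```

```text
time_s: 6.85
position: [0.5141, 0.3243, 0.0462]
tcp_rot: [1.0, 0.003, -0.001, -0.0]
ft_force: [-0.6, 0.2, 7.1]
width: 0.719
t 6.85 p [0.5141 0.3243 0.0462] x [ 1.     0.006 -0.002] z [-0.002  0.    -1.   ] F [-0.6  0.2  7.1] w 0.719 q [-0.55  0.77 -0.08  1.72  0.09  0.65 -2.24]
```

View pics/s3.png

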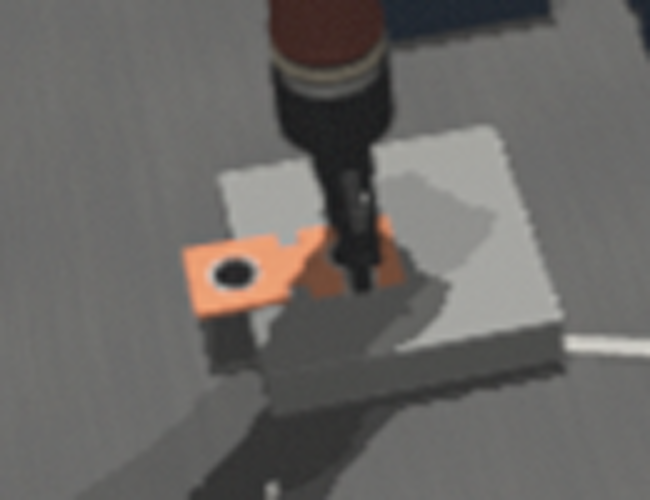

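About 35 mm overhangs (front end at (190,283), granite edge at about (243,280)). Releasing, rising, measuring the cover.

```bash
python3 -m pendant '[[0,0,-0.05,0,0,0,15],[0,0,0,0,0,0,15],[0,0,0,0,0,0,15],[0,0,-4,0,0,0,15],[0,0,-4,0,0,0,15],[-4,0,-4,0,0,0,15],[-4,0,0,0,0,0,15],[0,0,0,0,0,0,15],[0,0,0,0,0,0,15]]'; python3 st.py; cat > cov.py <<'E'
from h import *
import sys
Z=float(sys.argv[2]) if len(sys.argv)>2 else .055
f=grab(sys.argv[1])
m=mask(f,(5,80,90),(20,255,255));cs=cv2.findContours(m,0,2)[0]
for c in cs:
    if cv2.contourArea(c)<150: continue
    b=cv2.boxPoints(cv2.minAreaRect(c));P=onz(f,b,Z);q=P.mean(0)
    if not(.35<q[0]<.75 and -.3<q[1]<.45):continue
    e=[P[1]-P[0],P[2]-P[1]];l=max(e,key=np.linalg.norm);L=[np.linalg.norm(v).round(4) for v in e]
    print(q.round(4),L,'yaw',(np.degrees(np.arctan(l[1]/l[0]))).round(2))
E
python3 cov.py wrist; python3 cov.py side;python3 cov.py scene
```

```text
time_s: 7.8
position: [0.4394, 0.3234, 0.1616]
tcp_rot: [1.0, 0.003, -0.0, 0.0]
ft_force: [0.1, -0.5, -0.2]
width: 0.941
t 7.8 p [0.4394 0.3234 0.1616] x [ 1.     0.006 -0.001] z [-0.001 -0.001 -1.   ] F [ 0.1 -0.5 -0.2] w 0.941 q [-0.61  0.54 -0.1   1.81  0.07  0.8  -2.31]
[0.4126 0.089  0.055 ] [np.float64(0.024), np.float64(0.0899)] yaw 73.98
[0.4738 0.3237 0.055 ] [np.float64(0.0618), np.float64(0.1411)] yaw 2.83
[0.3956 0.0208 0.055 ] [np.float64(0.0945), np.float64(0.0287)] yaw 74.45
[0.4746 0.3229 0.055 ] [np.float64(0.1444), np.float64(0.0696)] yaw -0.53
[0.4737 0.3235 0.055 ] [np.float64(0.0753), np.float64(0.1597)] yaw -2.15
```

```bash
python3 -m pendant '[[-1.9,0,0,0,0,0,15],[0,0,4.5,0,0,0,15],[0,0,4.5,0,0,0,15],[0,0,2.5,0,0,0,15],[0,0,1.9,0,0,0,15],[0,0,0,0,0,0,15],[0,0,0,0,0,0,150],[0,0,0,0,0,0,150],[0,0,0,0,0,0,150],[0,0,0,0,0,0,150]]' 80; python3 st.py
```

```text
time_s: 8.95
position: [0.4223, 0.3238, 0.0288]
tcp_rot: [1.0, 0.002, 0.001, -0.001]
ft_force: [0.4, 0.4, 2.5]
width: 0.698
t 8.95 p [0.4223 0.3238 0.0288] x [1.    0.004 0.002] z [ 0.002  0.001 -1.   ] F [0.4 0.4 2.5] w 0.698 q [-0.65  0.73 -0.07  1.95  0.1   0.46 -2.36]
```

```bash
python3 -m pendant '[[0,0,-1,0,0,0,150],[0,0,-3,0,0,0,150],[0,0,-3,0,0,0,150],[0,0,-3,0,0,0,150],[0.7,2,0,0,0,0,150],[0.7,4,0,0,0,0,150],[0.7,4,0,0,0,0,150],[0.7,4,0,0,0,0,150],[0,4,0,0,0,0,150],[0,4,0,0,0,0,150],[0,4,0,0,0,0,150],[0,4,0,0,0,0,150],[0,4,0,0,0,-1,150],[0,4,0,0,0,-1,150],[-0.3,4,0,0,0,-1,150],[-0.3,2.5,0,0,0,-2,150],[0,0,0,0,0,0,150],[0,0,0,0,0,0,150]]'; python3 st.py
python3 - <<'E'
from h import *
import pickle
a=grab('side');b=grab('wrist');pickle.dump((a,b),open('n.pkl','wb'))
c=cv2.resize(a['frame'][180:330,250:410],(480,450),interpolation=cv2.INTER_CUBIC)
cv2.imwrite('pics/s4.png',c[:,:,::-1]);cv2.imwrite('pics/w4.png',b['frame'][:,:,::-1])
E
```

```text
time_s: 10.75
position: [0.4486, -0.1219, 0.1282]
tcp_rot: [0.999, 0.045, 0.0, -0.0]
ft_force: [-0.5, 0.1, -1.7]
width: 0.699
t 10.75 p [ 0.4486 -0.1219  0.1282] x [0.996 0.09  0.   ] z [ 0.  0. -1.] F [-0.5  0.1 -1.7] w 0.699 q [ 0.34  0.49 -0.17  2.06  0.14  0.6  -1.41]
```

View pics/w4.png

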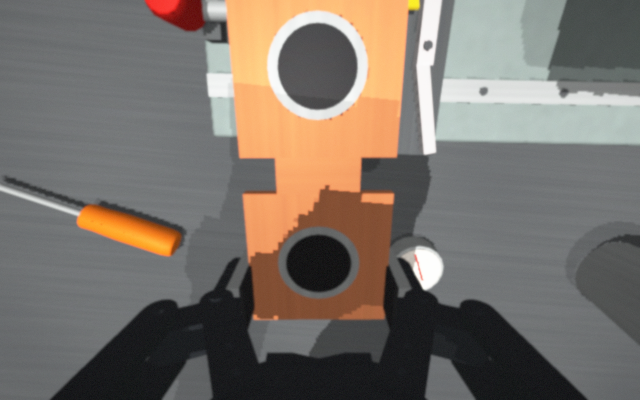

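The plate hangs level; the gauge is at (415,262), base front edge from (215,136) to (640,146), right guide mouth (428,153), screwdriver (130,228). Casting those.

```bash
python3 - <<'E'
from h import *
import pickle
a,b=pickle.load(open('n.pkl','rb'))
print('base front z.02',onz(b,[[215,136],[232,136.5],[440,142],[638,146]],.02).round(4)[:,:2].tolist())
print('guide top z.065: mouth inner, outer, bend inner, top inner',onz(b,[[425,153],[436,153],[417,65],[427,5]],.065).round(4)[:,:2].tolist())
print('gauge',onz(b,[[418,265]],.02).round(3))
print('base L edge',onz(b,[[213,136],[205,20]],.02).round(4)[:,:2].tolist())
# bright guides zoom w/ side
f=a;h=mask(f,(20,100,120),(35,255,255));h[:230]=0;h[280:]=0;h[:,:280]=0;h[:,380:]=0
n,l,s,c=cv2.connectedComponentsWithStats(h)
for i in range(1,n):
    if s[i,4]>2: print('yellow side',c[i],s[i,4],onz(f,[c[i]],.062).round(4))
k=mask(f,(0,150,80),(4,255,255))|mask(f,(174,150,80),(180,255,255));k[:210]=0;k[240:]=0;k[:,:300]=0;k[:,330:]=0
p=cv2.findNonZero(k)
if p is not None: p=p.reshape(-1,2);print('knob',p.min(0),p.max(0),onz(f,[p.mean(0)],.061).round(4))
E
```

```text
base front z.02 [[0.4914, -0.0305], [0.4923, -0.0445], [0.5036, -0.2169], [0.5152, -0.3812]]
guide top z.065: mouth inner, outer, bend inner, top inner [[0.5, -0.1896], [0.5007, -0.1971], [0.5545, -0.1731], [0.5873, -0.1725]]
gauge [[ 0.387 -0.222  0.02 ]]
base L edge [[0.4912, -0.0289], [0.5754, -0.0249]]
yellow side [326.78571429 249.        ] 14 [[ 0.5883 -0.1137  0.062 ]]
knob [311 219] [318 223] [[ 0.5799 -0.009   0.061 ]]
```

View pics/s4.png

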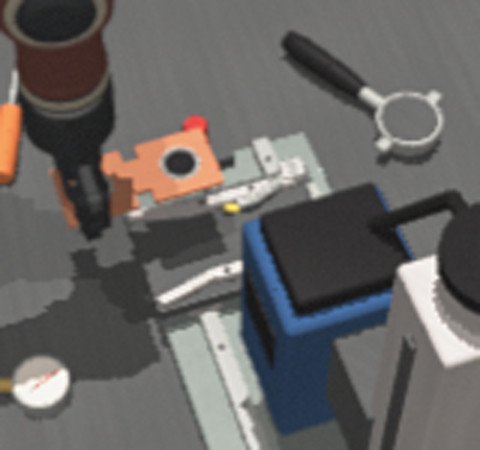

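```bash
python3 -m pendant '[[-1.4,1.3,0,0,0,0,150],[-1.4,1.3,0,0,0,1.3,150],[0,0,3,0,0,0,150],[0,0,3,0,0,0,150],[0,0,1.9,0,0,0,150],[0,0,0,0,0,0,150],[0,0,0,0,0,0,150]]'; python3 st.py
python3 - <<'E'
from h import *
import pickle
b=grab('wrist');pickle.dump(b,open('n2.pkl','wb'))
cv2.imwrite('pics/w5.png',cv2.resize(b['frame'][0:240,160:480,::-1],(800,600),interpolation=cv2.INTER_CUBIC))
E
```

```text
time_s: 11.55
position: [0.4239, -0.1489, 0.049]
tcp_rot: [0.999, 0.036, 0.0, -0.0]
ft_force: [0.0, -0.9, -1.3]
width: 0.702
t 11.55 p [ 0.4239 -0.1489  0.049 ] x [0.997 0.071 0.   ] z [ 0.     0.001 -1.   ] F [ 0.  -0.9 -1.3] w 0.702 q [ 0.37  0.62 -0.12  2.16  0.19  0.37 -1.4 ]
```

View pics/w5.png

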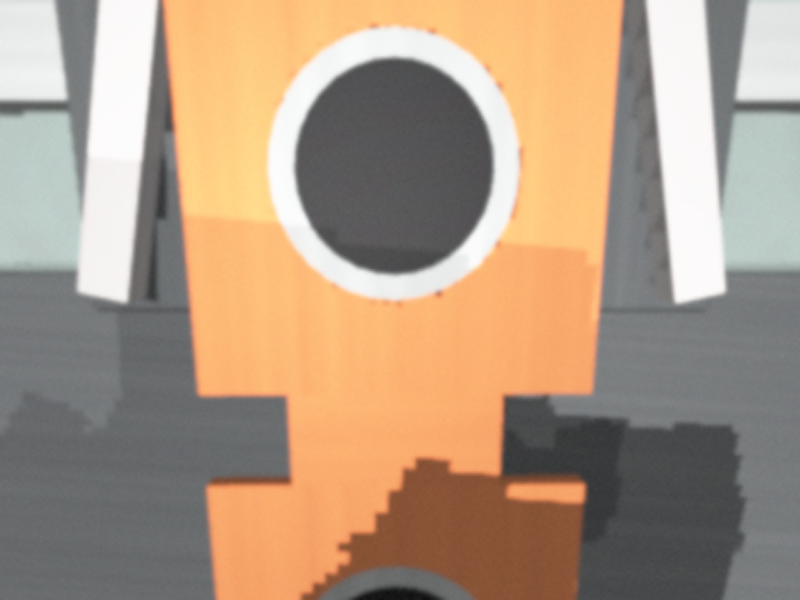

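The plate is between the guides, ~1 mm left of centre (guide inner edges 128/677 vs plate 190/600 at row 302). Checking depth.

```bash
python3 - <<'E'
from h import *
import pickle
b=pickle.load(open('n2.pkl','rb'));z=lambda u,v:(160+u/2.5,v/2.5)
print('bed front',onz(b,[z(150,309),z(400,309),z(690,309)],.055).round(4).tolist())
print('slot rear/front edges',onz(b,[z(245,396),z(548,395),z(245,483),z(548,480)],.0755).round(4).tolist())
print('plate sides',onz(b,[z(197,390),z(593,390),z(163,0),z(625,0)],.0755).round(4).tolist())
print('guides',onz(b,[z(128,302),z(677,302),z(158,0),z(648,0)],.065).round(4).tolist())
E
```

```text
bed front [[0.4909, -0.1, 0.055], [0.4941, -0.1444, 0.055], [0.4977, -0.1958, 0.055]]
slot rear/front edges [[0.4808, -0.1208, 0.0755], [0.4843, -0.1682, 0.0755], [0.4664, -0.1209, 0.0755], [0.4704, -0.1701, 0.0755]]
plate sides [[0.4812, -0.1133, 0.0755], [0.4856, -0.1751, 0.0755], [0.5336, -0.1096, 0.0755], [0.538, -0.1712, 0.0755]]
guides [[0.4928, -0.0996, 0.065], [0.4992, -0.1895, 0.065], [0.5361, -0.1059, 0.065], [0.5412, -0.1771, 0.065]]
```

```bash
python3 -m pendant '[[0,0.13,0.6,0,0,0,150],[0,0,0.5,0,0,0,150],[0,0,0.2,0,0,0,150],[0,0,0,0,0,0,150]]'; python3 -m pendant '[[0,0,0.15,0,0,0,150],[0,0,0,0,0,0,150],[0,0,0,0,0,0,150]]'; python3 st.py
```

```text
time_s: 12.0
position: [0.4233, -0.1514, 0.0355]
tcp_rot: [0.999, 0.034, -0.0, -0.0]
ft_force: [0.7, 1.3, -1.4]
width: 0.698
time_s: 12.3
position: [0.4236, -0.1515, 0.0343]
tcp_rot: [0.999, 0.035, 0.0, 0.0]
ft_force: [-0.6, 0.0, 0.3]
width: 0.698
t 12.3 p [ 0.4236 -0.1515  0.0343] x [0.998 0.069 0.   ] z [ 0. -0. -1.] F [-0.6  0.   0.3] w 0.698 q [ 0.37  0.65 -0.1   2.17  0.2   0.33 -1.4 ]
```

```bash
python3 -m pendant '[[0.8,0,0,0,0,0,150],[0.8,0,0,0,0,0,150],[0.8,0,0,0,0,0,150],[0.8,0,0,0,0,0,150],[0,0,0,0,0,0,150],[0,0,0,0,0,0,150]]'; python3 st.py
```

```text
time_s: 12.9
position: [0.4555, -0.1491, 0.0341]
tcp_rot: [0.999, 0.035, -0.0, -0.0]
ft_force: [-0.1, 0.3, -1.9]
width: 0.699
t 12.9 p [ 0.4555 -0.1491  0.0341] x [ 0.998  0.069 -0.   ] z [-0.  0. -1.] F [-0.1  0.3 -1.9] w 0.699 q [ 0.35  0.67 -0.11  2.09  0.18  0.39 -1.41]
```

```bash
python3 cov.py wrist .060; python3 - <<'E'
from h import *
b=grab('wrist')
cv2.imwrite('pics/w6.png',cv2.resize(b['frame'][0:240,160:480,::-1],(600,450),interpolation=cv2.INTER_CUBIC))
E
```

```text
[ 0.4308 -0.0177  0.06  ] [np.float64(0.0293), np.float64(0.0378)] yaw 75.01
[ 0.5021 -0.145   0.06  ] [np.float64(0.0625), np.float64(0.1318)] yaw 9.56
```

View pics/w6.png

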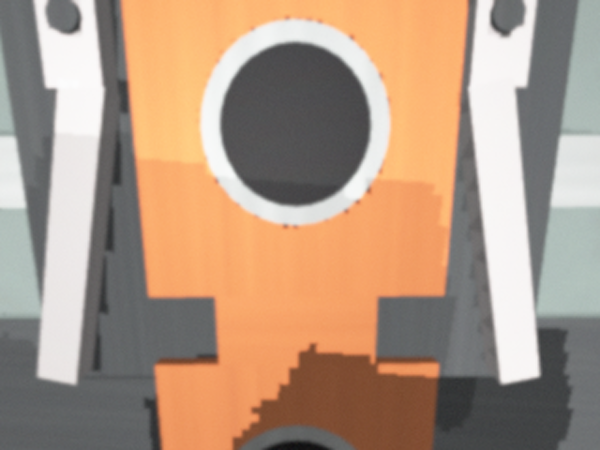

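Leading part sits between the guides' straight section. Releasing, rising, backing off and shutting.

```bash
python3 -m pendant '[[0,0,0,0,0,0,20],[0,0,0,0,0,0,20],[0,0,0,0,0,0,20],[0,0,-2,0,0,0,20],[0,0,-4,0,0,0,20],[-2.2,0,-2,0,0,0,255],[-2.2,0,0,0,0,0,255],[0,0,0,0,0,0,255],[0,0,0,0,0,0,255],[0,0,0,0,0,0,255],[0,0,0,0,0,0,255]]'; python3 st.py; python3 cov.py side .06;python3 cov.py wrist .06
python3 - <<'E'
from h import *
b=grab('wrist')
cv2.imwrite('pics/w7.png',cv2.resize(b['frame'][:,:,::-1],(560,350)))
E
```

```text
time_s: 14.1
position: [0.4125, -0.1521, 0.1139]
tcp_rot: [0.999, 0.035, 0.0, -0.0]
ft_force: [-0.5, 0.0, 0.7]
width: 0.0
t 14.1 p [ 0.4125 -0.1521  0.1139] x [0.998 0.07  0.   ] z [ 0.  0. -1.] F [-0.5  0.   0.7] w 0.0 q [ 0.42  0.49 -0.16  2.14  0.15  0.53 -1.36]
[ 0.5074 -0.1474  0.06  ] [np.float64(0.1467), np.float64(0.0678)] yaw 4.72
[0.4341 0.2255 0.06  ] [np.float64(0.065), np.float64(0.1915)] yaw -54.9
[ 0.3722 -0.1967  0.06  ] [np.float64(0.0185), np.float64(0.0106)] yaw -16.99
[0.4143 0.0153 0.06  ] [np.float64(0.0253), np.float64(0.0779)] yaw 74.4
[ 0.4905 -0.146   0.06  ] [np.float64(0.0622), np.float64(0.1099)] yaw 7.33
```

View pics/w7.png

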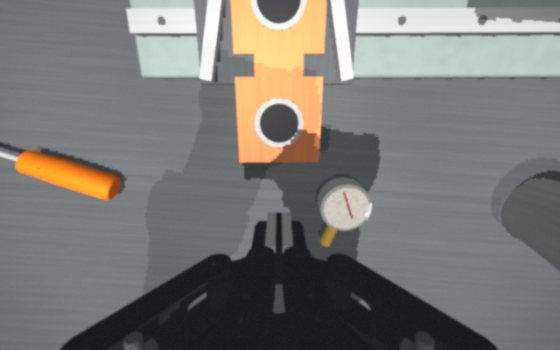

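```bash
python3 -m pendant '[[0,0,3,0,0,0,255],[0,0,2.2,0,0,0,255],[0,0,0.55,0,0,0,255],[0,0,0,0,0,0,255],[1,0,0,0,0,0,255],[0.5,0,0,0,0,0,255],[0.5,0,0,0,0,0,255],[0,0,0,0,0,0,255]]'; python3 st.py;  python3 -m pendant '[[1,0,0,0,0,0,255],[1,0,0,0,0,0,255],[0,0,0,0,0,0,255]]'; python3 st.py
```

```text
time_s: 15.05
position: [0.4331, -0.1509, 0.0573]
tcp_rot: [0.999, 0.035, 0.001, 0.0]
ft_force: [-0.1, -0.1, 0.2]
width: 0.0
t 15.05 p [ 0.4331 -0.1509  0.0573] x [0.998 0.07  0.003] z [ 0.003 -0.    -1.   ] F [-0.1 -0.1  0.2] w 0.0 q [ 0.37  0.61 -0.12  2.14  0.18  0.4  -1.4 ]
time_s: 15.35
position: [0.4492, -0.1494, 0.0561]
tcp_rot: [0.999, 0.034, -0.003, -0.0]
ft_force: [-3.2, -0.4, -0.1]
width: -0.003
t 15.35 p [ 0.4492 -0.1494  0.0561] x [ 0.998  0.069 -0.006] z [-0.006  0.001 -1.   ] F [-3.2 -0.4 -0.1] w -0.003 q [ 0.36  0.63 -0.13  2.09  0.18  0.44 -1.41]
```

```bash
python3 -m pendant '[[1,0,-0.05,0,0,0,255],[1,0,0,0,0,0,255],[1,0,0,0,0,0,255],[0,0,0,0,0,0,255]]'; python3 st.py;  python3 -m pendant '[[1,0,0,0,0,0,255],[1,0,0,0,0,0,255],[0,0,0,0,0,0,255]]'; python3 st.py;  python3 cov.py side .06; python3 cov.py wrist .06
```

```text
time_s: 15.75
position: [0.4845, -0.147, 0.0574]
tcp_rot: [0.999, 0.035, 0.002, 0.0]
ft_force: [0.7, -0.7, -0.1]
width: -0.003
t 15.75 p [ 0.4845 -0.147   0.0574] x [0.998 0.07  0.005] z [ 0.005  0.    -1.   ] F [ 0.7 -0.7 -0.1] w -0.003 q [ 0.34  0.65 -0.13  2.01  0.17  0.48 -1.41]
time_s: 16.05
position: [0.5035, -0.1459, 0.0576]
tcp_rot: [0.999, 0.035, 0.002, 0.0]
ft_force: [-0.8, -0.2, 0.5]
width: -0.003
t 16.05 p [ 0.5035 -0.1459  0.0576] x [0.998 0.07  0.003] z [ 0.004 -0.    -1.   ] F [-0.8 -0.2  0.5] w -0.003 q [ 0.33  0.67 -0.13  1.96  0.16  0.52 -1.42]
[ 0.5828 -0.1348  0.06  ] [np.float64(0.1455), np.float64(0.0658)] yaw 11.53
[0.3952 0.0157 0.06  ] [np.float64(0.0969), np.float64(0.0286)] yaw 74.45
[0.5247 0.2691 0.06  ] [np.float64(0.0866), np.float64(0.4113)] yaw -68.01
[0.4408 0.0032 0.06  ] [np.float64(0.0313), np.float64(0.0652)] yaw 74.84
[ 0.5674 -0.1403  0.06  ] [np.float64(0.0555), np.float64(0.1091)] yaw 8.01
```

```bash
python3 -m pendant '[[0.5,0,0,0,0,0,255],[0,0,0,0,0,0,255]]';  python3 -m pendant '[[0.3,0,0,0,0,0,255],[0,0,0,0,0,0,255]]';python3 -m pendant '[[0.3,0,0,0,0,0,255],[0,0,0,0,0,0,255]]'
```

```text
time_s: 16.35
position: [0.5055, -0.1459, 0.0574]
tcp_rot: [0.999, 0.034, -0.001, 0.0]
ft_force: [-5.1, -0.6, 4.3]
width: -0.004
time_s: 16.55
position: [0.5078, -0.1458, 0.0573]
tcp_rot: [0.999, 0.034, -0.002, 0.0]
ft_force: [-5.0, 0.5, 4.6]
width: -0.0
time_s: 16.75
position: [0.5107, -0.1456, 0.0574]
tcp_rot: [0.999, 0.034, -0.002, 0.0]
ft_force: [-5.6, -0.3, 5.6]
width: 0.001
```

```bash
python3 -m pendant '[[0.3,0,0,0,0,0,255],[0,0,0,0,0,0,255]]';  python3 -m pendant '[[0.3,0,0,0,0,0,255],[0,0,0,0,0,0,255]]'; python3 - <<'E'
from h import *
f=grab('side');p=proj(f,[[.57,-.14,.06]])[0].astype(int)
c=cv2.resize(f['frame'][p[1]-40:p[1]+30,p[0]-45:p[0]+45,::-1],(450,350),interpolation=cv2.INTER_CUBIC)
g=grab('wrist');w=cv2.resize(g['frame'][:200,190:450,::-1],(350,350*200//260))
w=cv2.copyMakeBorder(w,0,350-w.shape[0],0,0,cv2.BORDER_CONSTANT)
cv2.imwrite('pics/s8.png',np.hstack([c,w]))
E
```

```text
time_s: 16.95
position: [0.5147, -0.1453, 0.0573]
tcp_rot: [0.999, 0.034, -0.001, 0.0]
ft_force: [-4.4, 0.1, 4.2]
width: 0.001
time_s: 17.15
position: [0.5149, -0.1452, 0.0572]
tcp_rot: [0.999, 0.034, -0.004, -0.0]
ft_force: [-8.3, 0.0, 8.5]
width: 0.002
```

View pics/s8.png

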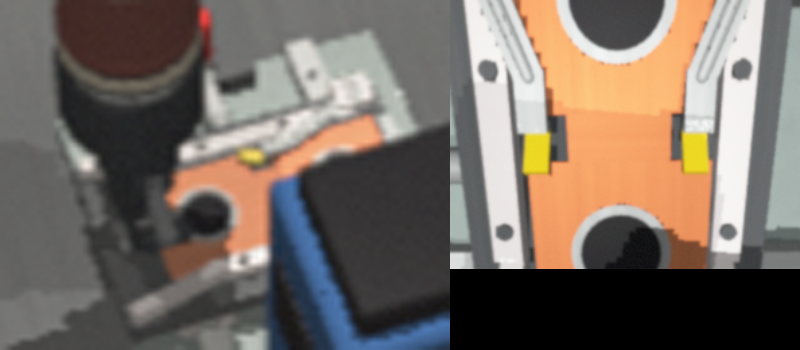

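Clips lie at the slots ((535,150) and (697,150), slot edges at rows 115–160); the plate has stopped. Pressing a bit more to confirm the end stop.

```bash
python3 -m pendant '[[0.4,0,0,0,0,0,255],[0,0,0,0,0,0,255]]';  python3 -m pendant '[[0.4,0,0,0,0,0,255],[0,0,0,0,0,0,255]]'; python3 -m pendant '[[0.4,0,0,0,0,0,255],[0,0,0,0,0,0,255]]'
```

```text
time_s: 17.45
position: [0.5151, -0.1452, 0.0571]
tcp_rot: [0.999, 0.034, -0.008, -0.0]
ft_force: [-14.1, -1.0, 14.6]
width: 0.0
time_s: 17.65
position: [0.5153, -0.1452, 0.057]
tcp_rot: [0.999, 0.033, -0.012, -0.0]
ft_force: [-20.1, -1.2, 20.9]
width: 0.0
time_s: 17.85
position: [0.5154, -0.1452, 0.0569]
tcp_rot: [0.999, 0.033, -0.016, -0.001]
ft_force: [-24.6, 1.0, 25.8]
width: -0.004
```

Home at the stop (x held at 0.515 while push rose to 25 N). Backing off, rising, checking clip toes numerically against the first picture.

```bash
python3 -m pendant '[[-1.5,0,0,0,0,0,255],[-2,0,0,0,0,0,255],[-1,0,-1,0,0,0,255],[0,0,-4,0,0,0,255],[0,0,-4.5,0,0,0,255],[2,-3.5,0,0,0,0,255],[2.5,-3.5,0,0,0,0,255],[2,-3.5,0,0,0,0,255],[0,-3.5,0,0,0,0,255],[0,0,0,0,0,0,255],[0,0,0,0,0,0,255]]'; python3 st.py; cat > toe.py <<'E'
from h import *
def yel(im,roi):
    h=cv2.inRange(cv2.cvtColor(im,cv2.COLOR_BGR2HSV),(22,120,120),(34,255,255));x0,y0,x1,y1=roi
    z=np.zeros_like(h);z[y0:y1,x0:x1]=h[y0:y1,x0:x1];n,l,s,c=cv2.connectedComponentsWithStats(z)
    return [(c[i].round(2).tolist(),int(s[i,4])) for i in range(1,n) if s[i,4]>3]
for n,r in(('side',(280,230,380,290)),('scene',(255,200,340,260))):
    f=grab(n);print(n,'before',yel(cv2.imread(f'pics/{n}0.png'),r),'now',yel(f['frame'][:,:,::-1].copy(),r))
    print(' expect toe mid down/up 5mm',proj(f,[[.594-.004-.0018,-.139+.026,.060],[.594-.004-.0018,-.139+.026,.065]]).round(1).tolist())
f=grab('wrist');m=mask(f,(5,80,90),(20,255,255))
print('wrist yel',yel(f['frame'][:,:,::-1].copy(),(0,0,640,400)))
E
python3 toe.py; python3 cov.py side .06; python3 cov.py scene .06
```

```text
time_s: 18.95
position: [0.5418, -0.0014, 0.1529]
tcp_rot: [0.999, 0.036, 0.002, -0.0]
ft_force: [0.6, -0.4, -0.4]
width: -0.0
t 18.95 p [ 0.5418 -0.0014  0.1529] x [0.997 0.072 0.003] z [ 0.003  0.001 -1.   ] F [ 0.6 -0.4 -0.4] w -0.0 q [ 0.07  0.54 -0.17  1.83  0.12  0.77 -1.66]
side before [([327.0, 249.0], 13)] now [([327.08, 248.92], 12)]
 expect toe mid down/up 5mm [[326.7, 249.2], [326.7, 248.2]]
scene before [([293.5, 223.5], 6), ([283.6, 231.8], 5)] now [([293.29, 223.43], 7), ([283.56, 231.22], 9)]
 expect toe mid down/up 5mm [[293.7, 223.9], [293.7, 223.0]]
wrist yel [([459.04, 155.44], 186), ([524.96, 154.21], 222)]
[ 0.5932 -0.1337  0.06  ] [np.float64(0.1444), np.float64(0.0663)] yaw 10.25
[0.3953 0.0173 0.06  ] [np.float64(0.0942), np.float64(0.0284)] yaw 75.29
[ 0.5903 -0.1369  0.06  ] [np.float64(0.0709), np.float64(0.153)] yaw 2.77
```

Toes are where they were before loading, so both clips are down. Now the knob.

```bash
python3 -m pendant '[[3.3,-2.9,0,0,0,0,255],[0,0,4,0,0,0,255],[0,0,4,0,0,0,255],[0,0,2.2,0,0,0,255],[0,0,0,0,0,0,255],[0,0,0,0,0,0,255]]'; python3 st.py; python3 -m pendant '[[0,1,0,0,0,0,255],[0,1,0,0,0,0,255],[0,0.5,0,0,0,0,255],[0,0.5,0,0,0,0,255],[0,0.5,0,0,0,0,255],[0,0,0,0,0,0,255]]'; python3 st.py
```

```text
time_s: 19.8
position: [0.572, 0.0275, 0.0506]
tcp_rot: [0.999, 0.034, 0.0, 0.0]
ft_force: [0.2, 0.2, 0.1]
width: 0.002
t 19.8 p [0.572  0.0275 0.0506] x [0.998 0.068 0.001] z [ 0.001 -0.    -1.   ] F [0.2 0.2 0.1] w 0.002 q [-0.    0.73 -0.13  1.82  0.16  0.6  -1.73]
time_s: 20.4
position: [0.5747, -0.0053, 0.0512]
tcp_rot: [0.999, 0.035, 0.001, -0.001]
ft_force: [-0.0, 3.3, 1.5]
width: 0.002
t 20.4 p [ 0.5747 -0.0053  0.0512] x [0.998 0.07  0.003] z [ 0.002  0.002 -1.   ] F [-0.   3.3  1.5] w 0.002 q [ 0.06  0.73 -0.14  1.82  0.16  0.6  -1.68]
```

```bash
python3 -m pendant '[[0,1,0,0,0,0,255],[0,1,0,0,0,0,255],[0,1,0,0,0,0,255],[0,1,0,0,0,0,255],[0,1,0,0,0,0,255],[0,1,0,0,0,0,255],[0,1,0,0,0,0,255],[0,1,0,0,0,0,255],[0,1,0,0,0,0,255],[0,0,0,0,0,0,255]]'; python3 st.py; python3 -m pendant '[[0,1,0,0,0,0,255],[0,1,0,0,0,0,255],[0,1,0,0,0,0,255],[0,1,0,0,0,0,255],[0,0.8,0,0,0,0,255],[0,0.5,0,0,0,0,255],[0,0,0,0,0,0,255]]'; python3 st.py
```

```text
time_s: 21.4
position: [0.5808, -0.0972, 0.0507]
tcp_rot: [0.999, 0.034, 0.001, -0.0]
ft_force: [1.0, 0.9, 1.1]
width: -0.003
t 21.4 p [ 0.5808 -0.0972  0.0507] x [0.998 0.068 0.002] z [ 0.002  0.    -1.   ] F [1.  0.9 1.1] w -0.003 q [ 0.23  0.75 -0.16  1.78  0.18  0.63 -1.54]
time_s: 22.1
position: [0.5841, -0.1493, 0.0503]
tcp_rot: [0.999, 0.035, 0.0, -0.0]
ft_force: [0.9, 2.0, 0.8]
width: 0.002
t 22.1 p [ 0.5841 -0.1493  0.0503] x [0.998 0.069 0.001] z [ 0.001  0.    -1.   ] F [0.9 2.  0.8] w 0.002 q [ 0.32  0.77 -0.17  1.74  0.19  0.66 -1.46]
```

```bash
python3 -m pendant '[[0,0.7,0,0,0,0,255],[0,0.7,0,0,0,0,255],[0,0.5,0,0,0,0,255],[0,0,0,0,0,0,255]]'; python3 st.py; python3 -m pendant '[[0,0.4,0,0,0,0,255],[0,0.4,0,0,0,0,255],[0,0,0,0,0,0,255]]';python3 -m pendant '[[0,0.4,0,0,0,0,255],[0,0.4,0,0,0,0,255],[0,0,0,0,0,0,255]]'
```

```text
time_s: 22.5
position: [0.5848, -0.1611, 0.0503]
tcp_rot: [0.999, 0.037, -0.001, -0.005]
ft_force: [-1.5, 11.7, 5.3]
width: -0.002
t 22.5 p [ 0.5848 -0.1611  0.0503] x [ 0.997  0.073 -0.001] z [-0.002  0.009 -1.   ] F [-1.5 11.7  5.3] w -0.002 q [ 0.35  0.77 -0.18  1.72  0.19  0.67 -1.43]
time_s: 22.8
position: [0.5847, -0.1613, 0.0504]
tcp_rot: [0.999, 0.039, -0.002, -0.009]
ft_force: [-4.0, 21.9, 9.7]
width: 0.0
time_s: 23.1
position: [0.5847, -0.1612, 0.0505]
tcp_rot: [0.999, 0.041, -0.004, -0.014]
ft_force: [-5.2, 31.3, 12.8]
width: -0.001
```

Firm stop at 31 N. Backing off, rising, and measuring how far the knob travelled.

```bash
python3 -m pendant '[[0,-2,0,0,0,0,255],[0,-3,0,0,0,0,255],[0,-3,0,0,0,0,255],[0,-1,-4,0,0,0,255],[0,-3,-4,0,0,0,255],[-2,-4,-3,0,0,0,255],[-2,-4,0,0,0,0,255],[0,0,0,0,0,0,255]]'; python3 st.py; cat > kn.py <<'E'
from h import *
A=[];B=[]
for n,roi in(('side',(300,200,420,330)),('scene',(240,190,330,260))):
    f=grab(n);k=mask(f,(0,150,60),(4,255,255))|mask(f,(174,150,60),(180,255,255))
    x0,y0,x1,y1=roi;z=np.zeros_like(k);z[y0:y1,x0:x1]=k[y0:y1,x0:x1]
    q,l,s,c=cv2.connectedComponentsWithStats(z);i=1+np.argmax(s[1:,4]);print(n,c[i].round(1),s[i].tolist(),onz(f,[c[i]],.064).round(4))
    ce,d=ray(f,c[i]);d=d[0]/np.linalg.norm(d[0]);M=np.eye(3)-np.outer(d,d);A.append(M);B.append(M@ce)
K=np.linalg.solve(sum(A),sum(B));print('knob',K.round(4),'travel',np.dot(K-[.5758,-.0244,.0675],[.068,-.998,0]).round(4))
f=grab('wrist','w9.png');k=mask(f,(0,150,60),(4,255,255))|mask(f,(174,150,60),(180,255,255))
q,l,s,c=cv2.connectedComponentsWithStats(k)
for i in range(1,q):
    if s[i,4]>60: print('wrist',c[i],s[i].tolist(),onz(f,[c[i]],.07).round(4))
E
python3 kn.py
```

```text
time_s: 23.9
position: [0.5308, 0.0152, 0.1589]
tcp_rot: [0.999, 0.039, -0.001, -0.001]
ft_force: [-0.1, -0.4, -0.6]
width: -0.001
t 23.9 p [0.5308 0.0152 0.1589] x [ 0.997  0.079 -0.002] z [-0.002  0.002 -1.   ] F [-0.1 -0.4 -0.6] w -0.001 q [ 0.06  0.53 -0.19  1.85  0.14  0.78 -1.7 ]Traceback (most recent call last):
  File "kn.py", line 6, in <module>
    q,l,s,c=cv2.connectedComponentsWithStats(z);i=1+np.argmax(s[1:,4]);print(n,c[i].round(1),s[i].tolist(),onz(f,[c[i]],.064).round(4))
                                                    ~~~~~~~~~^^^^^^^^^
    return _wrapfunc(a, 'argmax', axis=axis, out=out, **kwds)
    return bound(*args, **kwds)
ValueError: attempt to get argmax of an empty sequence
```

```bash
sed -i 's/(0,150,60)/(0,120,30)/g;s/(174,150,60)/(172,120,30)/g;s/    q,l,s,c=cv2.connectedComponentsWithStats(z);/    q,l,s,c=cv2.connectedComponentsWithStats(z)\n    if q<2: print(n,"none"); continue\n    /; s/^K=.*/K=np.linalg.solve(sum(A),sum(B)) if len(A)>1 else np.zeros(3);print("knob",K)/' kn.py; python3 kn.py; python3 cov.py scene .06; python3 cov.py wrist .06
```

```text
side none
scene [278.2 235.4] [275, 230, 7, 12, 56] [[ 0.5874 -0.1865  0.064 ]]
knob [0. 0. 0.]
wrist [568.38706016 151.5431328 ] [535, 135, 66, 35, 1762] [[ 0.5877 -0.1821  0.07  ]]
[ 0.6501 -0.2958  0.06  ] [np.float64(0.0629), np.float64(0.059)] yaw -84.28
[0.4411 0.0593 0.06  ] [np.float64(0.0219), np.float64(0.0453)] yaw 89.45
```

Travel measured is about 0.160 m, which would need a start at 0.04. Before trusting that stall as the end stop, checking the marker's frame and head position from the pictures already taken.

```bash
python3 - <<'E'
from h import *
f=grab('scene');s=grab('side')
print('base BR,FR,BL',onz(f,[[235,331],[192,296],[334.5,231]],.02).round(4)[:,:2].tolist())
print('side FR',onz(s,[[345,396]],.02).round(3))
c0=np.array([.608,-.266]);a=np.radians(3.9);Rm=np.array([[np.cos(a),-np.sin(a)],[np.sin(a),np.cos(a)]])
# blue head outline in both static cameras, compared with predicted corners of the head underside (marker y -.11/-.01, z .13)
for n,g in(('scene',f),('side',s)):
    m=mask(g,(100,100,40),(125,255,255));k,l,st,c=cv2.connectedComponentsWithStats(m)
    for i in range(1,k):
        if st[i,4]>150: print(n,'blue',st[i].tolist())
    for y in(-.11,-.01):
        for x in(-.05,.05):
            P=c0+Rm@[x,y];print('  pred',x,y,proj(g,[[*P,.13]])[0].round(0))
g=f;im=f['frame']
# whole-scene change since start
for n,g in(('scene',f),('side',s)):
    d=cv2.absdiff(g['frame'],cv2.imread(f'pics/{n}0.png')[:,:,::-1]).max(2);d=cv2.morphologyEx((d>40).astype(np.uint8),cv2.MORPH_OPEN,np.ones((3,3)))
    k,l,st,c=cv2.connectedComponentsWithStats(d);print(n,'changed',[st[i].tolist() for i in range(1,k) if st[i,4]>25])
E
```

```text
base BR,FR,BL [[0.7163, -0.484], [0.5344, -0.4993], [0.6939, -0.0162]]
side FR [[ 0.53 -0.5   0.02]]
scene blue [0, 0, 55, 21, 412]
scene blue [43, 29, 33, 33, 285]
scene blue [0, 62, 93, 62, 1856]
scene blue [0, 107, 121, 101, 1958]
scene blue [223, 209, 49, 61, 1289]
scene blue [63, 240, 25, 24, 428]
  pred -0.05 -0.11 [225. 256.]
  pred 0.05 -0.11 [249. 273.]
  pred -0.05 -0.01 [249. 235.]
  pred 0.05 -0.01 [273. 251.]
side blue [331, 253, 49, 71, 1314]
  pred -0.05 -0.11 [347. 327.]
  pred 0.05 -0.11 [386. 314.]
  pred -0.05 -0.01 [333. 291.]
  pred 0.05 -0.01 [370. 279.]
scene changed [[0, 0, 197, 167, 8499], [203, 0, 14, 13, 96], [220, 0, 103, 180, 4780], [219, 5, 18, 16, 201], [202, 15, 8, 10, 58], [200, 24, 17, 14, 146], [199, 37, 13, 10, 99], [199, 43, 28, 20, 340], [197, 62, 25, 11, 149], [151, 66, 16, 8, 75], [196, 75, 23, 27, 239], [219, 95, 4, 8, 27], [342, 154, 35, 19, 350], [36, 158, 9, 8, 54], [219, 158, 8, 7, 36], [89, 160, 118, 100, 2096], [217, 165, 100, 93, 2180], [16, 167, 59, 53, 842], [10, 170, 8, 7, 35], [22, 175, 28, 18, 249], [58, 233, 11, 8, 65], [273, 245, 6, 6, 29], [63, 251, 7, 7, 41], [257, 259, 29, 34, 513], [56, 266, 19, 18, 217]]
side changed [[122, 3, 13, 10, 65], [105, 2, 131, 88, 3390], [116, 28, 5, 13, 53], [131, 38, 38, 26, 704], [115, 47, 6, 9, 43], [112, 57, 18, 11, 145], [109, 69, 9, 5, 36], [200, 69, 111, 102, 4450], [100, 92, 10, 14, 107], [88, 98, 62, 63, 2534], [0, 143, 129, 257, 12252], [76, 155, 50, 55, 1597], [289, 177, 16, 24, 199], [311, 218, 10, 20, 118], [289, 225, 64, 53, 1290], [67, 245, 7, 7, 29], [145, 267, 8, 10, 61], [303, 272, 28, 19, 299], [110, 297, 70, 103, 3678], [311, 299, 31, 46, 813], [28, 312, 45, 88, 1808]]
```

The picture limit is reached (12 viewed), so numbers only from here. The head matches its predicted place, but the nest now sits ~36 mm right of the marker's centre, where the head's middle is at 60. The stall could be an obstruction, so I'll push again at a different finger height and watch for movement.

```bash
python3 -m pendant '[[1.2,4,0,0,0,0,255],[1.2,4,0,0,0,0,255],[1.2,4,0,0,0,0,255],[0.5,4,2,0,0,0,255],[0,0,4,0,0,0,255],[0,0,3.1,0,0,0,255],[0,0,0,0,0,0,255]]'; python3 st.py;  python3 -m pendant '[[0,0.8,0,0,0,0,255],[0,0.8,0,0,0,0,255],[0,0.4,0,0,0,0,255],[0,0,0,0,0,0,255]]'; python3 st.py
```

```text
time_s: 25.0
position: [0.5821, -0.1477, 0.0622]
tcp_rot: [0.999, 0.034, -0.005, -0.001]
ft_force: [-0.8, 0.0, -0.7]
width: 0.004
t 25.0 p [ 0.5821 -0.1477  0.0622] x [ 0.998  0.067 -0.011] z [-0.011  0.002 -1.   ] F [-0.8  0.  -0.7] w 0.004 q [ 0.31  0.75 -0.16  1.73  0.17  0.69 -1.45]
time_s: 25.4
position: [0.5887, -0.1629, 0.069]
tcp_rot: [0.999, 0.035, 0.001, -0.003]
ft_force: [-0.2, 6.3, 0.9]
width: 0.002
t 25.4 p [ 0.5887 -0.1629  0.069 ] x [0.997 0.071 0.003] z [ 0.003  0.006 -1.   ] F [-0.2  6.3  0.9] w 0.002 q [ 0.34  0.75 -0.17  1.7   0.17  0.71 -1.42]
```

```bash
python3 -m pendant '[[0,0.5,0,0,0,0,255],[0,0.5,0,0,0,0,255],[0,0,0,0,0,0,255]]'; python3 -m pendant '[[0,0.4,0,0,0,0,255],[0,0,0,0,0,0,255]]'; python3 st.py
python3 - <<'E'
from h import *
f=grab('wrist','w10.png')
# what does wrist see: knob, yellow toes, copper
for nm,lo,hi,z in(('yel',(22,120,90),(34,255,255),.062),('cop',(5,80,60),(20,255,255),.06)):
    k,l,s,c=cv2.connectedComponentsWithStats(mask(f,lo,hi))
    for i in range(1,k):
        if s[i,4]>60:print(nm,c[i].round(0),s[i].tolist(),onz(f,[c[i]],z).round(4)[0,:2])
E
```

```text
time_s: 25.7
position: [0.5886, -0.1633, 0.069]
tcp_rot: [0.999, 0.038, -0.0, -0.009]
ft_force: [-3.8, 18.0, 4.0]
width: 0.001
time_s: 25.9
position: [0.5886, -0.1634, 0.069]
tcp_rot: [0.999, 0.039, -0.001, -0.011]
ft_force: [-3.8, 23.6, 5.9]
width: 0.001
t 25.9 p [ 0.5886 -0.1634  0.069 ] x [ 0.997  0.078 -0.001] z [-0.003  0.023 -1.   ] F [-3.8 23.6  5.9] w 0.001 q [ 0.36  0.75 -0.19  1.69  0.16  0.72 -1.4 ]
yel [619. 253.] [608, 237, 24, 29, 430] [ 0.602  -0.3265]
yel [523. 252.] [515, 239, 18, 25, 342] [ 0.5975 -0.2757]
cop [573. 232.] [490, 108, 150, 237, 15996] [ 0.611  -0.2997]
cop [524. 219.] [521, 209, 7, 20, 71] [ 0.6161 -0.2718]
cop [ 47. 384.] [11, 365, 80, 35, 1947] [0.4665 0.0168]
```

Same hard stall at a different height, with both toes 51 mm apart at equal height (both clips down). To tell the end stop from an obstruction, I'll find the stylus in the current wrist frame and compare it with where it should project.

```bash
python3 - <<'E'
from h import *
f=grab('wrist')
M=cv2.Rodrigues(np.array(f['rvec'],float))[0];print('cam',(-M.T@np.array(f['tvec']).ravel()).round(3))
a=np.radians(3.9);c0=np.array([.608,-.266]);Rm=np.array([[np.cos(a),-np.sin(a)],[np.sin(a),np.cos(a)]])
for y in(-.06,-.035):
  for z in(.086,.12): print('stylus if y',y,z,proj(f,[[*(c0+Rm@[-.004,y]),z]])[0].round(0))
print('head L bottom edge',[proj(f,[[*(c0+Rm@[x,-.01]),.13]])[0].round(0).tolist() for x in(-.05,0,.05)])
h=cv2.cvtColor(f['frame'],cv2.COLOR_RGB2HSV)
for r in range(60,345,8):
    s=''
    for c in range(430,640,4):
        H,S,V=np.median(h[r:r+8,c:c+4].reshape(-1,3),0)
        s+='c' if 5<=H<=20 and S>80 else 'y' if 20<H<35 and S>110 else 'r' if (H<5 or H>172) and S>120 else 'b' if 100<=H<=125 and S>100 else '#' if V<50 else '+' if V<110 else '-' if V<180 else '.'
    print(r,s)
E
```

```text
cam [ 0.671 -0.16   0.211]
stylus if y -0.06 0.086 [671. 267.]
stylus if y -0.06 0.12 [777. 319.]
stylus if y -0.035 0.086 [616. 265.]
stylus if y -0.035 0.12 [704. 317.]
head L bottom edge [[616.0, 433.0], [666.0, 326.0], [738.0, 176.0]]
60 -----------------------------------------------------
68 -----------------------------------------------------
76 -----------------------------------------------------
84 -------------+++--+++++++++++++++++------------------
92 ---------+++###++++++++++++++++++++------------------
100 ---------+++###+++-..........++++++------------------
108 --------++++##++++..........-cccccccccccccccccccccccc
116 ---------++###+++-......-----cccccccccccccccccccccccc
124 .........-+###+++-.......----cccccccccccccccccccccccc
132 .-+-.....-+##++++...........cccccccccccccc.-..ccccccc
140 .........+###++++...........ccccccccc+++++###+++++ccc
148 -------+++##++++++++++.----cccccccc+++##########+++cc
156 ------++++##+++++++++------ccccccc++#############++cc
164 ------+++###+++++++++.-----.ccccc++##############++cc
172 +++++++++##+++++++++-.------cccc++##############++
[... 521 characters left out ...]
++++
252 ++++++++++++++++-....yyyyycccccccccccccccccccyyyyy+++
260 +++++###+++++++-....ccccccccccccccccccccccccccyyyy+++
268 +++++##++++++++.....cccccccccccccccccccccccccccc+++++
276 +++++##+++++++-....cccccccccc++++++++cccccccccc++++++
284 --++###+++++++.....ccccccc+++########++ccccccc+++++++
292 --++##+++++++-.-+-cccccc++############+ccccccc++++##+
300 ++++##+++++++.....cccccc+#############+cccccc+++++++.
308 +++##++++++++-...ccccccc-+##########+-cccccc+++++++--
316 #####+++++++-...-cccccccc-++#####++-ccccccc+++-------
324 #######++++-...-ccccccccccccccccccccccccccc+++-------
332 ##########+...-ccccccccccccccccccccccccccc+++-...-+++
340 #############+++---------------cccccccccc++++-...++++
```

The map shows the cover lying flat and both toes in place, but the stylus is out of view, so it does not settle the question. A stop-to-stop test will: grip the knob, draw the shuttle out to its left stop, and push it back in. The full stroke should read 0.200 m.

```bash
python3 -m pendant '[[0,-2,0,0,0,0,255],[0,-2,-1,0,0,0,255],[0,0,-4,0,0,0,110],[0,0,0,0,0,0,110],[0,0,0,0,0,0,110]]' 40; python3 st.py; python3 - <<'E'
from h import *
o=manip.get_obs();M=R.from_quat(o['tcp_rot']).as_matrix();print('to knob, tool cm',(M.T@(np.array([.588,-.1845,.068])-o['position'])*100).round(2))
E
```

```text
time_s: 26.5
position: [0.5873, -0.1424, 0.1201]
tcp_rot: [0.999, 0.034, 0.003, 0.001]
ft_force: [-0.2, 0.4, 0.1]
width: 0.504
t 26.5 p [ 0.5873 -0.1424  0.1201] x [0.998 0.068 0.006] z [ 0.006 -0.002 -1.   ] F [-0.2  0.4  0.1] w 0.504 q [ 0.31  0.67 -0.18  1.69  0.16  0.79 -1.44]
to knob, tool cm [-0.25  4.19  5.22]
```

```bash
python3 -m pendant '[[-0.2,2.1,0,0,0,0,110],[0,2.1,0,0,0,0,110],[0,0,2,0,0,0,110],[0,0,2,0,0,0,110],[0,0,1.2,0,0,0,110],[0,0,0,0,0,0,110]]'; python3 st.py; python3 -m pendant '[[0,0,0,0,0,0,220],[0,0,0,0,0,0,220],[0,0,0,0,0,0,220],[0,0,0,0,0,0,220]]' 40; python3 st.py
```

```text
time_s: 27.1
position: [0.5848, -0.1833, 0.0631]
tcp_rot: [0.999, 0.034, -0.002, -0.001]
ft_force: [0.4, 0.1, 0.9]
width: 0.57
t 27.1 p [ 0.5848 -0.1833  0.0631] x [ 0.998  0.069 -0.004] z [-0.004  0.001 -1.   ] F [0.4 0.1 0.9] w 0.57 q [ 0.37  0.76 -0.17  1.69  0.18  0.71 -1.39]
time_s: 27.5
position: [0.587, -0.185, 0.0662]
tcp_rot: [0.999, 0.034, 0.001, 0.001]
ft_force: [-0.3, -4.3, 2.8]
width: 0.265
t 27.5 p [ 0.587  -0.185   0.0662] x [0.998 0.068 0.002] z [ 0.002 -0.003 -1.   ] F [-0.3 -4.3  2.8] w 0.265 q [ 0.37  0.76 -0.17  1.69  0.18  0.71 -1.39]
```

```bash
python3 -m pendant '[[0,-0.5,0,0,0,0,220],[0,-1,0,0,0,0,220],[0,-1.5,0,0,0,0,220],[0,-1.5,0,0,0,0,220],[0,-1.5,0,0,0,0,220],[0,-1.5,0,0,0,0,220],[0,-1.5,0,0,0,0,220],[0,-1.5,0,0,0,0,220],[0,-1.5,0,0,0,0,220],[0,-1.5,0,0,0,0,220],[0,-1.5,0,0,0,0,220],[0,-1,0,0,0,0,220],[0,0,0,0,0,0,220]]'; python3 -m pendant '[[0,-0.6,0,0,0,0,220],[0,-0.6,0,0,0,0,220],[0,-0.6,0,0,0,0,220],[0,0,0,0,0,0,220]]'; python3 -m pendant '[[0,-0.6,0,0,0,0,220],[0,-0.6,0,0,0,0,220],[0,-0.4,0,0,0,0,220],[0,0,0,0,0,0,220]]'
```

```text
time_s: 28.8
position: [0.5754, -0.0219, 0.0662]
tcp_rot: [0.999, 0.035, 0.0, -0.0]
ft_force: [-1.0, -0.8, 6.1]
width: 0.27
time_s: 29.2
position: [0.5743, -0.0058, 0.0662]
tcp_rot: [0.999, 0.035, 0.0, 0.0]
ft_force: [-0.9, -2.8, 6.5]
width: 0.266
time_s: 29.6
position: [0.5732, 0.0099, 0.0662]
tcp_rot: [0.999, 0.034, 0.0, 0.001]
ft_force: [-1.5, -2.7, 6.3]
width: 0.267
```

Stroke is already 0.195 m and still moving freely, so the stall was the true inner stop (the start was near 0.04). Pushing it back in with the same grip.

```bash
python3 -m pendant '[[0,0.5,0,0,0,0,220],[0,1,0,0,0,0,220],[0,1.5,0,0,0,0,220],[0,1.5,0,0,0,0,220],[0,1.5,0,0,0,0,220],[0,1.5,0,0,0,0,220],[0,1.5,0,0,0,0,220],[0,1.5,0,0,0,0,220],[0,1.5,0,0,0,0,220],[0,1.5,0,0,0,0,220],[0,1.5,0,0,0,0,220],[0,1,0,0,0,0,220],[0,1,0,0,0,0,220],[0,0.8,0,0,0,0,220],[0,0,0,0,0,0,220]]'; python3 -m pendant '[[0,0.6,0,0,0,0,220],[0,0.6,0,0,0,0,220],[0,0.6,0,0,0,0,220],[0,0,0,0,0,0,220]]'; python3 -m pendant '[[0,0.4,0,0,0,0,220],[0,0.4,0,0,0,0,220],[0,0,0,0,0,0,220]]'
```

```text
time_s: 31.1
position: [0.5856, -0.1643, 0.0662]
tcp_rot: [0.999, 0.035, 0.0, -0.002]
ft_force: [-1.9, 1.9, 6.1]
width: 0.271
time_s: 31.5
position: [0.5868, -0.1814, 0.0662]
tcp_rot: [0.999, 0.035, 0.0, -0.002]
ft_force: [-1.9, 1.8, 6.7]
width: 0.267
time_s: 31.8
position: [0.5872, -0.1872, 0.0662]
tcp_rot: [0.999, 0.036, -0.0, -0.004]
ft_force: [-3.8, 6.3, 7.9]
width: 0.27
```

```bash
python3 -m pendant '[[0,0.4,0,0,0,0,220],[0,0.4,0,0,0,0,220],[0,0,0,0,0,0,220]]'; python3 -m pendant '[[0,-0.9,0,0,0,0,220],[0,0,0,0,0,0,110],[0,0,0,0,0,0,110],[0,0,0,0,0,0,110],[0,0,-3,0,0,0,110],[0,0,-4,0,0,0,110],[-2,-4,-3,0,0,0,110],[-2,-4,0,0,0,0,110],[0,-4,0,0,0,0,110],[0,0,0,0,0,0,110],[0,0,0,0,0,0,110]]'; python3 st.py; python3 kn.py; python3 - <<'E'
from h import *
f=grab('wrist')
for nm,lo,hi,z in(('yel',(22,120,90),(34,255,255),.062),('cop',(5,80,60),(20,255,255),.06)):
    k,l,s,c=cv2.connectedComponentsWithStats(mask(f,lo,hi))
    for i in range(1,k):
        if s[i,4]>60:print(nm,c[i].round(0),s[i].tolist(),onz(f,[c[i]],z).round(4)[0,:2])
E
```

```text
time_s: 32.1
position: [0.5873, -0.1873, 0.066]
tcp_rot: [0.999, 0.038, -0.002, -0.009]
ft_force: [-5.1, 15.0, 11.4]
width: 0.265
time_s: 33.2
position: [0.5408, -0.0771, 0.1631]
tcp_rot: [0.999, 0.036, 0.0, -0.0]
ft_force: [-0.4, -0.3, 0.9]
width: 0.568
t 33.2 p [ 0.5408 -0.0771  0.1631] x [0.997 0.071 0.001] z [ 0.001  0.    -1.   ] F [-0.4 -0.3  0.9] w 0.568 q [ 0.23  0.54 -0.2   1.81  0.14  0.81 -1.53]
side none
scene [278.2 235.2] [275, 230, 7, 12, 67] [[ 0.5868 -0.1858  0.064 ]]
knob [0. 0. 0.]
wrist [454.78180286 151.79022746] [432, 135, 46, 35, 1187] [[ 0.5879 -0.1841  0.07  ]]
yel [565. 145.] [560, 135, 12, 18, 175] [ 0.5981 -0.2759]
yel [628. 143.] [621, 134, 16, 19, 200] [ 0.6025 -0.3259]
cop [596. 138.] [538, 40, 102, 179, 7826] [ 0.6051 -0.3001]
cop [186. 290.] [155, 275, 67, 30, 1201] [0.4371 0.042 ]
```

```bash
python3 -c "
from station import manip
print(manip.sign_off(), manip.get_obs()['time_s'])"
```

```text
the job is handed in; nothing more can be done
the job is handed in; nothing more can be done
```

The cover is clipped in the nest and the loaded shuttle is at its inner stop. I handed the job in at about 33 s of the 66 s allowed.

**What I did:**
- **Sliding out:** I slid the cover over the granite's front edge until roughly 35–40 mm overhung.
- **Carrying over:** I gripped it there, carried it over, laid its end in the nest mouth and let go.
- **Pushing home:** I pushed it to the end stop with the shut fingers, then pushed the shuttle in by its knob.

**Last checks:**
- **Cover home:** the cover held still while the push rose to 25 N.
- **Clips down:** the left toe was back within 0.3 pixel of its first image in both views. The right toe was 0.6 pixel off in one view, which alone is not clear. From the wrist camera the toes measured 50–51 mm apart, so they are at equal height.
- **Shuttle in:** it stopped hard at the inner end (15 N, knob not moving) and was in the same place after I let go. The robot was clear of everything when I handed in.

**What disagreed:**
- **Inner stop:** the first push covered only about 0.160 m, and the nest seemed about 24 mm short of the head's middle. I drew the loaded shuttle back out by the knob to test this. It moved at least 0.195 m, so the first stop was the true one, and I pushed it in again.
- **Loose things:** I did not measure each one at the end. An image comparison before the last moves showed no change at the screwdriver, gauge or portafilter, but I did not check the caliper, tamper or jug separately.
- **Pictures:** I had used all 12 before the shuttle push, so every check after that is from numbers only.

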